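# Put the stacked check weights back in their blocks

### The arm

A 6-joint arm with a two-finger parallel gripper is mounted at the origin on a cart in front of the work surface, level with it; the furniture and walls round the work are solid. World frame = base frame: x ahead of the robot, y to its left, z up, the work surface at z = 0. Lengths are in m, angles in rad, forces in N, time in s.
With the tool pointing down it reaches from about 0.275 to 0.775 m from the base axis. Payload 14.6 kg.
Tool frame: the origin (TCP) lies between the finger pads; the fingertips stand 17 mm ahead of it and the grasp point (between the pads) lies 2 mm behind it; z points along the fingers, y is the line along which they close (so a half turn about z gives the same grasp; the last joint's range is limited). The gripper opens to 85 mm and grips with 20 to 120 N. Pads are 22 mm wide; open, the fingers measure 114 mm over their backs; the gripper's body (76 mm by 85 mm) begins 54 mm behind the grasp point. The pads swing forward as they close: fully open they stand 13 mm farther back than shut.
Start: joints at [-1.454, 0.263, -0.048, 1.259, 0, 1.415], TCP at [0.141, -0.506, 0.218] pointing down, gripper open.
Joint ranges: [-2.65, 2.65], [-0.89, 1.7], [-1.18, 1.37], [-2.13, 2.11], [-1.35, 1.29], [-3.14, 3.14]. Speed limits (rad/s): [1.89, 1.89, 2.57, 2.79, 3.14, 3.14].

### API

Orientations are given as a rotation vector (axis times angle).
In Python, from rig import sense, camera, get_calibration, close_job gives the robot as it stands.
- The arm moves only by the tool play_rows, never from a script. Its argument "plan" is a list of rows, each an object with "translation": the shift along the world's x, y, z in units of 50 mm (1.0 is 50 mm), a list of three; "delta_rot": the turn, a rotation vector about the world's x, y, z in units of 6 degrees (1.0 is 6 degrees), a list of three; "grip": the opening, from 0 (shut) to 1 (fully open). A call has 1 to 12 rows; each row shifts and turns the commanded pose from where the row before left it; what a row does not reach is not made up. A row lasts 1/10 s, in which the tool goes at most 50 mm and 8.59 degrees, less where a joint would pass 70% of its speed; a pose out of reach is approached as far as the arm can. A call is refused whole if a number of a shift passes 1 or a number of a turn 1, either way. A call with a gripper value outside its range is refused whole. The fingers move at their own pace and stop on an object; the grip force is fixed at half the most. Time passes only in rows, so rows that do not move let the fingers close. It gives the time, the measured TCP pose, the force, the opening and the grip force at its end, in the units of the state.
- sense(): the state, without advancing time (a new reading comes with each control period).
- camera(name): name is "side" or "top" or "wrist"; returns the picture (384x512x3 uint8, red, green, blue); there is no depth.
- get_calibration(name): a dict with "intrinsics" (3x3 intrinsics, pixels), "world_to_cam" (4x4, takes a point from world to camera coordinates); the wrist camera has in their place "mount" (4x4, takes a point from camera to tool coordinates, whose origin is the TCP and whose axes are the flange's). Camera axes: x right, y down, z forward; pixel columns grow to the right and rows downward; lengths in m; the calibration is good to about 2 mm. A picture is of the moment at which its call begins: read the wrist's pose just before it. get_calibration takes no time and is no camera call.
- close_job(): hands the job in; it is judged then, once.
The state is a dict: "clock": time; "q": joint angles; "joint_velocities": joint speeds; "joint_efforts": joint torques, N m; "eef_pos": TCP position; "eef_rot": TCP orientation; "wrist_force": force on the tool from outside, world axes, zero at the start; "torque": the same for the moment, N m; "width": opening from 0.0 (shut) to 1.0 (fully open); "gripper_force": force on a finger pad.
Only numpy, scipy, OpenCV 4.12 (cv2) and the standard library are available. Lean on these libraries where they do the work, as an engineer would, in place of code of your own. Each camera call takes 0.05 s, during which the arm holds its last target. There are 200 camera calls.

### The job

The balance's four steel check weights were left stacked on the worktop. Take the stack apart and put each weight back in its own wooden block, the one whose round recess fits its size (smallest weight in the smallest recess, and so on up to the largest), right way up and flat on the floor of the recess. Keep the weights upright on the way, and leave the small amber bottle and the roll of tape that stand among them where they are.

Things in the scene. Friction and masses are not known exactly. Their poses are not given: they have to be found in the camera images.
- weight_s: The smallest check weight: a steel disc with turned dark lines and a small brass plug on top, 26 mm in diameter and 20 mm high, about 0.08 kg; at the start on top of the stack (each is centred within about 3 mm on the one below). Origin: centre of its underside; z up along its axis.
- weight_m: The second smallest check weight: a steel disc with turned dark lines and a small brass plug on top, 38 mm in diameter and 20 mm high, about 0.18 kg; at the start in the stack, under the 26 mm one (each is centred within about 3 mm on the one below). Origin: centre of its underside; z up along its axis.
- weight_l: The second largest check weight: a steel disc with turned dark lines and a small brass plug on top, 50 mm in diameter and 20 mm high, about 0.31 kg; at the start in the stack, under the 38 mm one (each is centred within about 3 mm on the one below). Origin: centre of its underside; z up along its axis.
- weight_xl: The largest check weight: a steel disc with turned dark lines and a small brass plug on top, 62 mm in diameter and 20 mm high, about 0.47 kg; at the start at the bottom of the stack, on the worktop (each is centred within about 3 mm on the one below). Origin: centre of its underside; z up along its axis.
- block_s: Storage block of the 26 mm weight: a fixed square block of light wood, 88 x 88 mm, 18 mm high, with one round recess 36 mm across in the middle of its top, 8 mm deep (floor 10 mm above the worktop), rim chamfered 3 mm, floor lined with grey felt. The four blocks differ in the recess only (36, 48, 60, 72 mm). Origin: centre of its underside; z up, x and y along its sides.
- block_m: Storage block of the 38 mm weight: a fixed square block of light wood, 88 x 88 mm, 18 mm high, with one round recess 48 mm across in the middle of its top, 8 mm deep (floor 10 mm above the worktop), rim chamfered 3 mm, floor lined with grey felt. The four blocks differ in the recess only (36, 48, 60, 72 mm). Origin: centre of its underside; z up, x and y along its sides.
- block_l: Storage block of the 50 mm weight: a fixed square block of light wood, 88 x 88 mm, 18 mm high, with one round recess 60 mm across in the middle of its top, 8 mm deep (floor 10 mm above the worktop), rim chamfered 3 mm, floor lined with grey felt. The four blocks differ in the recess only (36, 48, 60, 72 mm). Origin: centre of its underside; z up, x and y along its sides.
- block_xl: Storage block of the 62 mm weight: a fixed square block of light wood, 88 x 88 mm, 18 mm high, with one round recess 72 mm across in the middle of its top, 8 mm deep (floor 10 mm above the worktop), rim chamfered 3 mm, floor lined with grey felt. The four blocks differ in the recess only (36, 48, 60, 72 mm). Origin: centre of its underside; z up, x and y along its sides.
- amber_bottle: Bystander, to be left alone: a small loose amber bottle with a black cap, 37 mm across, 84 mm high, standing. Origin: centre of its underside; z up.
- tape_cream: Bystander, to be left alone: a loose roll of cream tape lying flat, about 68 x 72 mm, 18 mm high. Origin: centre of its underside; z up.
Mind the look-alikes: they are no part of the job. Leave any red look-alike of the block_m alone.

How it is judged:
By the outcome, as a careful person would: the job done as asked, in the order asked, and still so for the second after the job is handed in, with the robot touching nothing.
It also fails if it takes over 109 s, if anything falls off the work surface, if the arm or the gripper's body presses on something with over 40 N, if the wrist force passes 120 N, or if a joint passes its speed limit or range.

## Working session

There is one attempt and no reset: what is moved stays moved. The work goes in short steps, Python scripts to look and compute and a tool call to move; the robot and the scene stay as the last step left them, time stands still between calls to the robot, and variables do not carry over. Pictures are saved under pics/ and viewed, at most 14 in all, crops included, and the job is handed in when it is done.

Besides the shell and the picture viewer there is one more tool, called after "Call:" as name([rows], argument=value, ...), one row to a line, values as JSON. play_rows: Moves the arm, as the interface text tells. Its arguments: {"type":"object","properties":{"plan":{"type":"array","items":{"type":"object","properties":{"translation":{"type":"array","items":{"type":"number"}},"delta_rot":{"type":"array","items":{"type":"number"}},"grip":{"type":"number"}}}}},"required":["plan"]}

```bash
mkdir -p pics
python3 - <<'E'
from rig import *
import cv2,numpy as np
np.set_printoptions(precision=4,suppress=True)
for n in("top","side"):
    cv2.imwrite(f"pics/{n}0.png",cv2.cvtColor(camera(n),cv2.COLOR_RGB2BGR))
    c=get_calibration(n);print(n,c["intrinsics"],c["world_to_cam"])
print(get_calibration("wrist")); print(sense())
E
```

```text
top [[363.0082   0.     258.2049]
 [  0.     363.0082 191.1707]
 [  0.       0.       1.    ]] [[ 0.0188 -0.9998 -0.0026  0.0222]
 [-0.9942 -0.0184 -0.1057  0.5225]
 [ 0.1056  0.0046 -0.9944  1.1382]
 [ 0.      0.      0.      1.    ]]
side [[403.8827   0.     259.0457]
 [  0.     403.8827 195.3885]
 [  0.       0.       1.    ]] [[-0.958  -0.2854  0.0285  0.4866]
 [-0.1456  0.3981 -0.9057  0.1379]
 [ 0.2472 -0.8718 -0.4229  1.0372]
 [ 0.      0.      0.      1.    ]]
{'intrinsics': array([[276.4102,   0.    , 255.5852],
       [  0.    , 276.4102, 187.5885],
       [  0.    ,   0.    ,   1.    ]]), 'mount': array([[ 0.0009, -0.9656, -0.2599,  0.0652],
       [ 1.    ,  0.0008,  0.0005, -0.0008],
       [-0.0003, -0.2599,  0.9656, -0.1556],
       [ 0.    ,  0.    ,  0.    ,  1.    ]])}
{'clock': 0.1, 'q': array([-1.4543,  0.2635, -0.0489,  1.2594, -0.    ,  1.4155]), 'joint_velocities': array([-0.001 , -0.0013,  0.002 , -0.0012, -0.0003,  0.0003]), 'joint_efforts': array([  0.0032, -63.8579,  38.5062,   0.01  ,   0.    ,   0.    ]), 'eef_pos': array([ 0.1409, -0.5055,  0.2175]), 'eef_rot': array([-3.1117, -0.4254, -0.    ]), 'wrist_force': array([-0.4055,  0.2314, -0.005 ]), 'torque': array([-0.0148, -0.0886,  0.021 ]), 'gripper_force': 0.0, 'width': 1.0035162578024182}
```

View pics/top0.png

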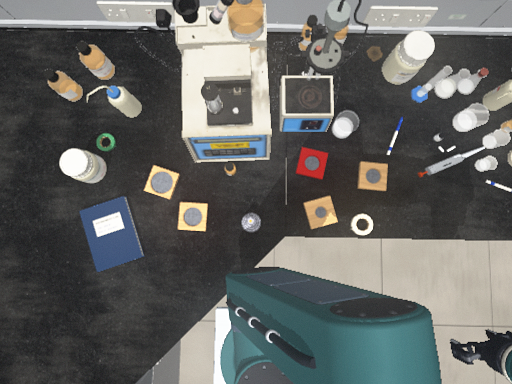

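View pics/side0.png

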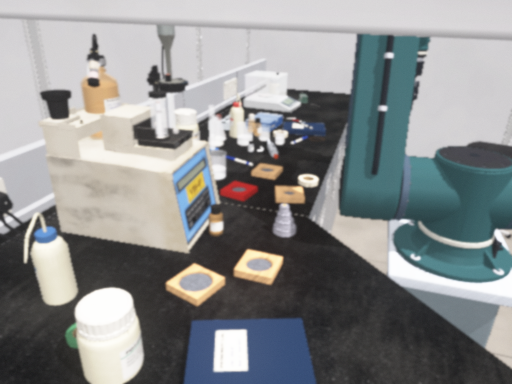

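The top view shows four wooden blocks at about (161,181), (193,216), (321,212) and (373,176), and the red look-alike at (312,163). The stack is at (251,222), the bottle at (230,169) and the tape at (362,224). I'll enlarge the crops to measure recess sizes.

```bash
cat > h.py <<'E'
import cv2,numpy as np
from rig import *
np.set_printoptions(precision=4,suppress=True)
def ray(name,uv,z):
    c=get_calibration(name);K=c["intrinsics"];M=c["world_to_cam"];R,t=M[:3,:3],M[:3,3]
    o=-R.T@t;d=R.T@np.linalg.solve(K,[uv[0],uv[1],1]);return o+d*(z-o[2])/d[2]
def proj(name,P):
    c=get_calibration(name);p=c["world_to_cam"][:3]@np.append(P,1);p=c["intrinsics"]@p;return p[:2]/p[2]
def rect(name,img,cen,z,half=.06,s=2000):
    "metric top-down view of plane z round cen: rows -> -x, cols -> -y"
    w=[cen+np.array(d) for d in((half,half),(half,-half),(-half,-half),(-half,half))]
    src=np.float32([proj(name,[*p,z]) for p in w]);n=int(2*half*s)
    return cv2.warpPerspective(img,cv2.getPerspectiveTransform(src,np.float32([[0,0],[n,0],[n,n],[0,n]])),(n,n),flags=cv2.INTER_CUBIC)
E
python3 - <<'E'
from h import *
im=cv2.imread("pics/top0.png")
t=[]
for uv in((161,181),(193,216),(321,212),(373,176),(312,163)):
    p=ray("top",uv,.018);print(uv,p,np.hypot(*p[:2]));t.append(rect("top",im,p[:2],.018,s=2000))
p=ray("top",(251,222),.08);print(p);t.append(rect("top",im,p[:2],.08))
print(ray("top",(230,169),.08),ray("top",(362,224),.018))
cv2.imwrite("pics/t1.png",np.vstack([np.hstack(t[:3]),np.hstack(t[3:])]))
E
```

```text
(161, 181) [0.5504 0.3486 0.018 ] 0.6515099115185197
(193, 216) [0.4388 0.2402 0.018 ] 0.5002855596550014
(321, 212) [ 0.4594 -0.1713  0.018 ] 0.4902813789835619
(373, 176) [ 0.5795 -0.3401  0.018 ] 0.6719697396904221
(312, 163) [ 0.6188 -0.1418  0.018 ] 0.6347970803059645
[0.4218 0.0519 0.08  ]
[0.5837 0.1201 0.08  ] [ 0.4234 -0.3026  0.018 ]
```

View pics/t1.png

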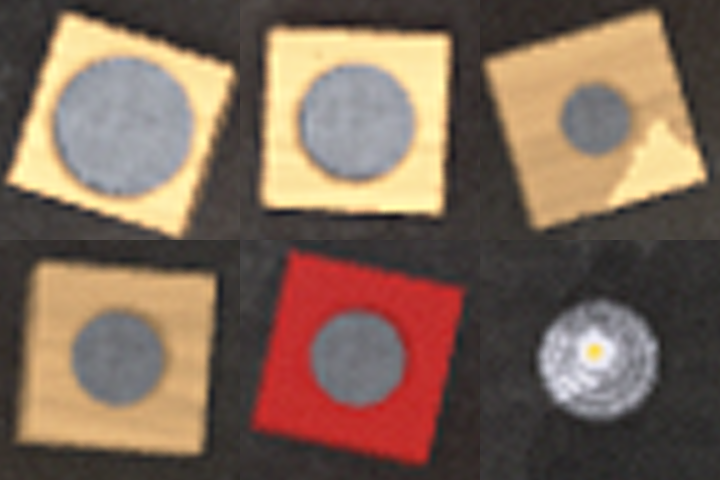

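The block assignments, with felt diameters measured from the crops:

| Weight | Block centre (x, y) | Felt diameter |
|---|---|---|
| XL | (.550, .349) | about 70 mm |
| L | (.439, .240) | about 57 mm |
| M | (.580, -.340) | about 46 mm |
| S | (.459, -.171) | about 35 mm |

- **Look-alike:** the red block at pixel (312,163) also has a recess of about 47 mm. It is not the wooden block_m, so I leave it alone.
- **Stack:** its top centre is at about (.426, .054).

Next I move above the stack, turning the tool so the fingers close along x.

Call:
play_rows([
  {"translation": [0.24, 0.47, 0], "delta_rot": [0, 0, 0.52], "grip": 0.5},
  {"translation": [0.24, 0.47, 0], "delta_rot": [0, 0, 0.52], "grip": 0.5},
  {"translation": [0.24, 0.47, 0], "delta_rot": [0, 0, 0.52], "grip": 0.5},
  {"translation": [0.24, 0.47, 0], "delta_rot": [0, 0, 0.52], "grip": 0.5},
  {"translation": [0.24, 0.47, 0], "delta_rot": [0, 0, 0.52], "grip": 0.5},
  {"translation": [0.24, 0.47, 0], "delta_rot": [0, 0, 0.52], "grip": 0.5},
  {"translation": [0.24, 0.47, 0], "delta_rot": [0, 0, 0.52], "grip": 0.5},
  {"translation": [0.24, 0.47, 0], "delta_rot": [0, 0, 0.52], "grip": 0.5},
  {"translation": [0.24, 0.47, 0], "delta_rot": [0, 0, 0.52], "grip": 0.5},
  {"translation": [0.24, 0.47, 0], "delta_rot": [0, 0, 0.52], "grip": 0.5},
  {"translation": [0.24, 0.47, 0], "delta_rot": [0, 0, 0.52], "grip": 0.5},
  {"translation": [0.24, 0.47, 0], "delta_rot": [0, 0, 0.52], "grip": 0.5},
])

```text
clock: 1.3
eef_pos: [0.2852, -0.2226, 0.2178]
eef_rot: [-2.81, -1.405, 0.0]
wrist_force: [0.6, 0.3, -0.1]
width: 0.502
gripper_force: 0.0
```

Call:
play_rows([
  {"translation": [0.24, 0.47, -0.06], "delta_rot": [0, 0, 0.52], "grip": 0.5},
  {"translation": [0.24, 0.47, -0.06], "delta_rot": [0, 0, 0.52], "grip": 0.5},
  {"translation": [0.24, 0.47, -0.06], "delta_rot": [0, 0, 0.52], "grip": 0.5},
  {"translation": [0.24, 0.47, -0.06], "delta_rot": [0, 0, 0.52], "grip": 0.5},
  {"translation": [0.24, 0.47, -0.06], "delta_rot": [0, 0, 0.52], "grip": 0.5},
  {"translation": [0.24, 0.47, -0.06], "delta_rot": [0, 0, 0.52], "grip": 0.5},
  {"translation": [0.24, 0.47, -0.06], "delta_rot": [0, 0, 0.52], "grip": 0.5},
  {"translation": [0.24, 0.47, -0.06], "delta_rot": [0, 0, 0.52], "grip": 0.5},
  {"translation": [0.24, 0.47, -0.06], "delta_rot": [0, 0, 0.52], "grip": 0.5},
  {"translation": [0.24, 0.47, -0.06], "delta_rot": [0, 0, 0.52], "grip": 0.5},
  {"translation": [0.24, 0.47, 0], "delta_rot": [0, 0, 0.52], "grip": 0.5},
  {"translation": [0.24, 0.47, 0], "delta_rot": [0, 0, 0.52], "grip": 0.5},
])

```text
clock: 2.5
eef_pos: [0.4291, 0.0594, 0.1876]
eef_rot: [-2.21, -2.233, 0.001]
wrist_force: [0.6, -0.4, 0.7]
width: 0.501
gripper_force: 0.0
```

```bash
cat >> h.py <<'E'
from scipy.spatial.transform import Rotation as Ro
def wcam():
    s=sense();T=np.eye(4);T[:3,:3]=Ro.from_rotvec(s["eef_rot"]).as_matrix();T[:3,3]=s["eef_pos"]
    return s,T,camera("wrist")
def wray(T,uv,z):
    c=get_calibration("wrist");M=T@c["mount"];d=M[:3,:3]@np.linalg.solve(c["intrinsics"],[uv[0],uv[1],1]);o=M[:3,3];return o+d*(z-o[2])/d[2]
def wproj(T,P):
    c=get_calibration("wrist");p=np.linalg.inv(T@c["mount"])[:3]@np.append(P,1);p=c["intrinsics"]@p;return p[:2]/p[2]
def look(fn):
    s,T,im=wcam();cv2.imwrite(f"pics/{fn}.png",im[:,:,::-1]);np.save(f"pics/{fn}.npy",T)
    print(s["clock"],s["eef_pos"],"yaw",np.arctan2(T[1,0],T[0,0]),"zaxis",T[:3,2],"w",s["width"],s["wrist_force"],s["gripper_force"],s["q"])
    return T
E
python3 -c "
from h import *
look('w1')"
```

```text
2.5 [0.4291 0.0594 0.1876] yaw 1.5811213991435902 zaxis [-0.0005  0.     -1.    ] w 0.5009777318377262 [ 0.5549 -0.3851  0.7414] 0.0 [-0.051   0.1198 -0.3188  1.1327 -0.      1.5095]
```

View pics/w1.png

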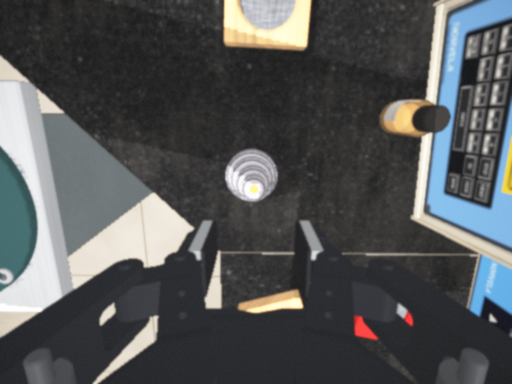

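The wrist view shows the brass plug at (254,188) and the four stacked discs centred near (251,176). The fingertips are at about (205,222) and (308,222). I'll compute the stack centre and where the tips stand relative to the TCP.

Run:
```python
from h import *
T=np.load("pics/w1.npy");im=cv2.imread("pics/w1.png")
print("plug",wray(T,(254,188),.08), "bottom xl", wray(T,(251,176),.02))
for t in(0,.006,.010,.014,.018,.024,.03):
    print(t,[wproj(T,(T@[x,y,t,1])[:3]).round(0) for x in(.011,-.011) for y in(.02125,-.02125)])
a=cv2.resize(im[140:262,180:330],None,fx=5,fy=4.9,interpolation=cv2.INTER_CUBIC)
cv2.imwrite("pics/w1c.png",a)
```

```text
plug [0.4269 0.0544 0.08  ] bottom xl [0.423 0.053 0.02 ]
0 [array([292., 209.]), array([221., 209.]), array([291., 243.]), array([222., 243.])]
0.006 [array([291., 206.]), array([222., 206.]), array([290., 239.]), array([223., 239.])]
0.01 [array([290., 204.]), array([223., 204.]), array([289., 236.]), array([224., 236.])]
0.014 [array([289., 202.]), array([224., 202.]), array([288., 234.]), array([225., 233.])]
0.018 [array([289., 200.]), array([224., 200.]), array([288., 231.]), array([225., 231.])]
0.024 [array([288., 197.]), array([225., 197.]), array([287., 228.]), array([226., 227.])]
0.03 [array([287., 195.]), array([226., 195.]), array([286., 224.]), array([227., 224.])]
```

View pics/w1c.png

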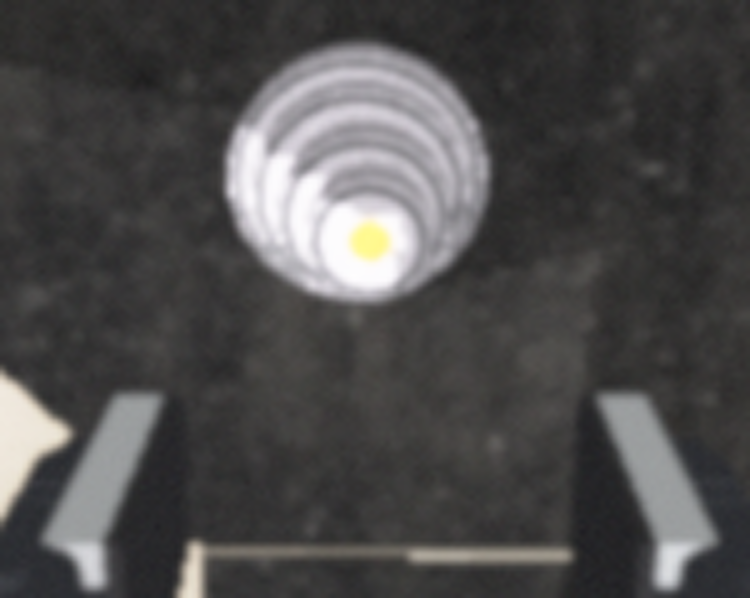

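The tip estimate is ambiguous: the grey edges seem shorter than the stated 17 mm. I'll brighten the crop to look for dark pads.

Run:
```python
from h import *
im=cv2.imread("pics/w1.png")
a=im[185:290,170:345].astype(float)
a=np.clip((a/255)**.45*255*1.0,0,255).astype(np.uint8)
cv2.imwrite("pics/w1d.png",cv2.resize(a,None,fx=4.5,fy=4.5,interpolation=cv2.INTER_CUBIC))
```

```text
(no output)
```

View pics/w1d.png

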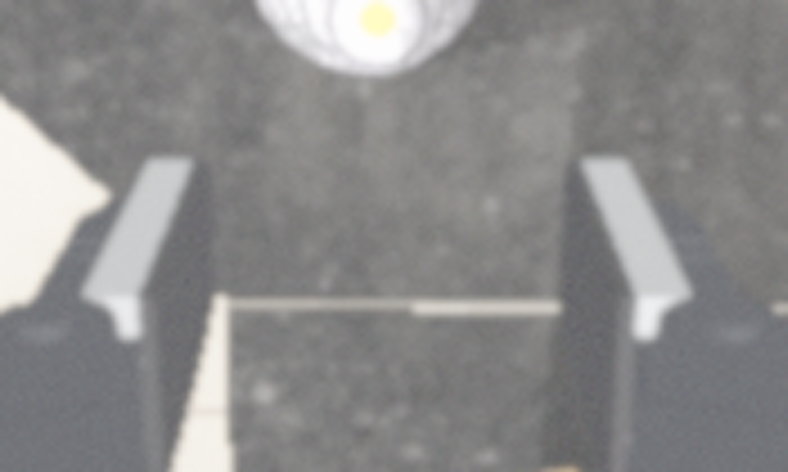

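Run:
```python
from h import *
im=camera("side")[:,:,::-1].copy()
p=sense()["eef_pos"]
pts=[proj("side",p+np.array([sx*.02125,0,-t])) for t in(0,.017) for sx in(1,-1)]
print(np.array(pts))
c=np.mean(pts,0).astype(int);x0,y0=c[0]-60,c[1]-60
a=cv2.resize(im[y0:y0+120,x0:x0+120],None,fx=5,fy=5,interpolation=cv2.INTER_CUBIC)
a=((a/255.)**.6*255).astype(np.uint8)
for q in pts: cv2.circle(a,tuple(((q-[x0,y0]+.5)*5).astype(int)),3,(0,0,255),-1)
cv2.imwrite("pics/s1.png",a)
```

```text
[[276.0288 166.1614]
 [292.5463 168.3392]
 [275.7183 172.4395]
 [292.1155 174.6669]]
```

View pics/s1.png

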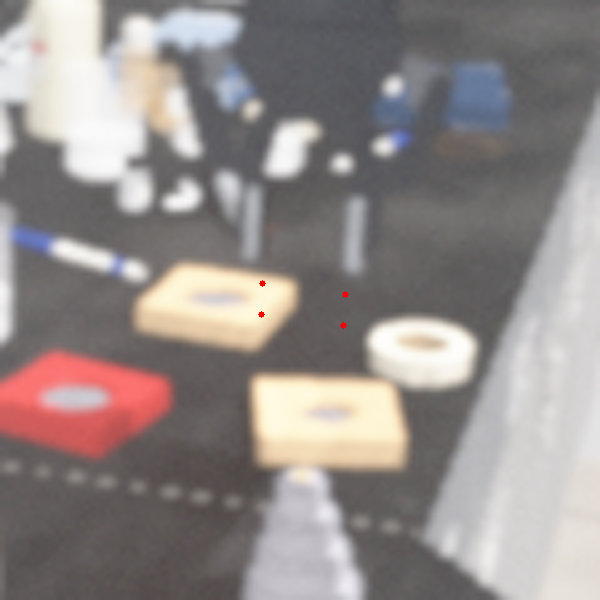

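Both views put the tips about 20 mm behind the TCP at half opening, which disagrees with the text. A safe test is to lower the TCP to z≈.083 and close partly. If the text is right, the fingers will meet weight S. If the images are right, they will close on air above it.

Call:
play_rows([
  {"translation": [-0.03, -0.05, -0.42], "delta_rot": [0, 0, 0], "grip": 0.5},
  {"translation": [-0.02, -0.05, -0.42], "delta_rot": [0, 0, 0], "grip": 0.5},
  {"translation": [0, 0, -0.42], "delta_rot": [0, 0, 0], "grip": 0.5},
  {"translation": [0, 0, -0.42], "delta_rot": [0, 0, 0], "grip": 0.5},
  {"translation": [0, 0, -0.42], "delta_rot": [0, 0, 0], "grip": 0.5},
  {"translation": [0, 0, 0], "delta_rot": [0, 0, 0], "grip": 0.26},
  {"translation": [0, 0, 0], "delta_rot": [0, 0, 0], "grip": 0.26},
  {"translation": [0, 0, 0], "delta_rot": [0, 0, 0], "grip": 0.26},
  {"translation": [0, 0, 0], "delta_rot": [0, 0, 0], "grip": 0.26},
])

```text
clock: 3.5
eef_pos: [0.427, 0.0532, 0.0837]
eef_rot: [2.212, 2.229, 0.001]
wrist_force: [0.1, 0.0, 0.6]
width: 0.262
gripper_force: 0.0
```

Run:
```python
from h import *
T=look('w2')
im=cv2.imread("pics/w2.png")
cv2.imwrite("pics/w2c.png",cv2.resize(((im[130:280,150:350]/255.)**.6*255).astype(np.uint8),None,fx=4,fy=4,interpolation=cv2.INTER_CUBIC))
```

```text
3.5 [0.427  0.0532 0.0837] yaw 1.5786269227290715 zaxis [ 0.0014 -0.0001 -1.    ] w 0.26185580442038847 [0.0645 0.041  0.648 ] 0.0 [-0.0659  0.1943 -0.534   0.8411 -0.      1.497 ]
```

View pics/w2c.png

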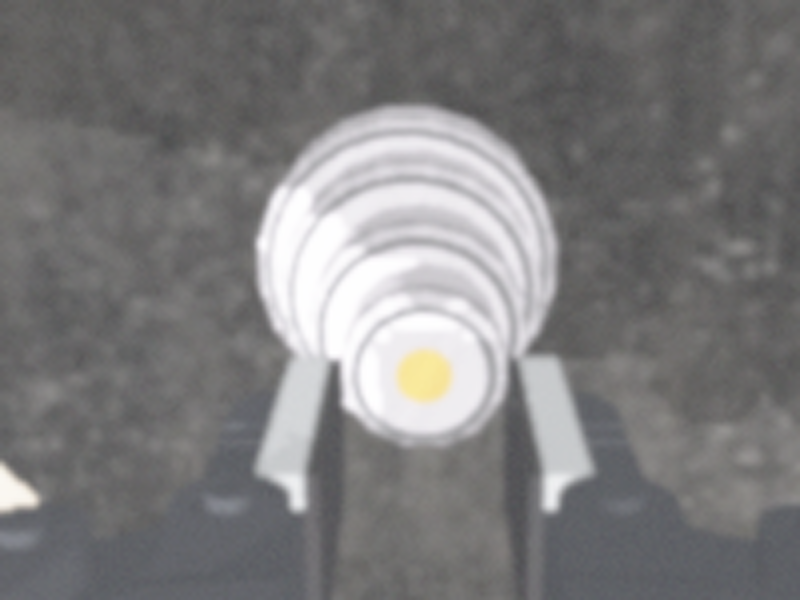

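Closing to 22 mm met no contact, so the images are right: the tips are about 19 mm behind the reported TCP, at z≈.102 here. The picture shows the plug at (256,224) in full-image pixels, with the tips at row 219 to either side of the S disc. I open and descend so the tips reach about z=.073.

Call:
play_rows([
  {"translation": [0, 0, 0], "delta_rot": [0, 0, 0], "grip": 0.5},
  {"translation": [0, 0, 0], "delta_rot": [0, 0, 0], "grip": 0.5},
  {"translation": [0, 0.02, -0.2], "delta_rot": [0, 0, 0], "grip": 0.5},
  {"translation": [0, 0, -0.2], "delta_rot": [0, 0, 0], "grip": 0.5},
  {"translation": [0, 0, -0.2], "delta_rot": [0, 0, 0], "grip": 0.5},
  {"translation": [0, 0, 0], "delta_rot": [0, 0, 0], "grip": 0.5},
  {"translation": [0, 0, 0], "delta_rot": [0, 0, 0], "grip": 0.2},
  {"translation": [0, 0, 0], "delta_rot": [0, 0, 0], "grip": 0.2},
  {"translation": [0, 0, 0], "delta_rot": [0, 0, 0], "grip": 0.2},
  {"translation": [0, 0, 0], "delta_rot": [0, 0, 0], "grip": 0.2},
])

```text
clock: 4.55
eef_pos: [0.4266, 0.0543, 0.0531]
eef_rot: [2.212, 2.23, 0.0]
wrist_force: [0.1, -0.2, 0.4]
width: 0.274
gripper_force: 58.9
```

Run:
```python
from h import *
print("plug earlier",wray(np.load("pics/w2.npy"),(256,223.75),.08))
T=look('w3')
im=cv2.imread("pics/w3.png")
cv2.imwrite("pics/w3c.png",cv2.resize(((im[130:280,150:350]/255.)**.6*255).astype(np.uint8),None,fx=4,fy=4,interpolation=cv2.INTER_CUBIC))
```

```text
plug earlier [0.4266 0.0534 0.08  ]
4.55 [0.4266 0.0543 0.0531] yaw 1.5787084881671163 zaxis [ 0.0004 -0.     -1.    ] w 0.2735007014066421 [ 0.096  -0.2348  0.364 ] 58.8987610766776 [-0.0634  0.2289 -0.5874  0.754   0.      1.4994]
```

View pics/w3c.png

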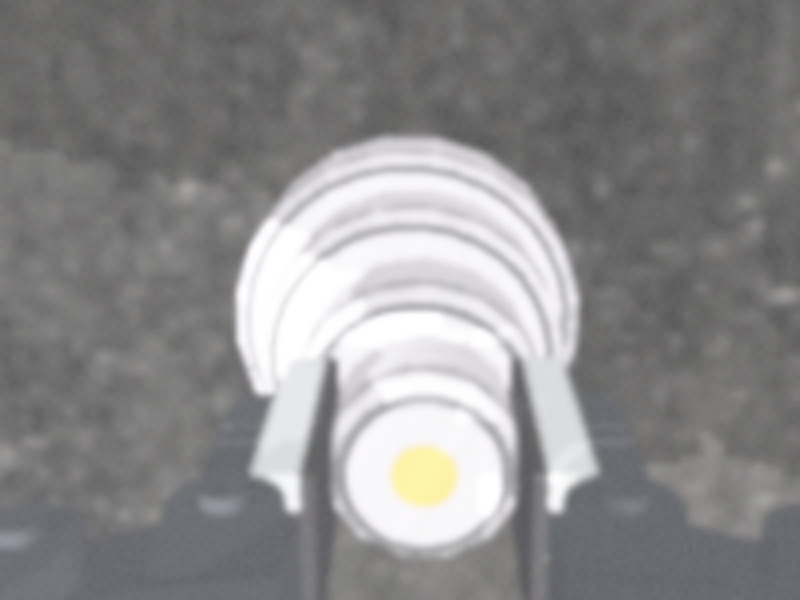

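Weight S is gripped: 59 N with the width stopped at .274, and the pads reach about halfway down it. I lift it and, while it hangs, refine the block centres from the first top picture.

Call:
play_rows([
  {"translation": [0, 0, 0.2], "delta_rot": [0, 0, 0], "grip": 0.2},
  {"translation": [0, 0, 0.4], "delta_rot": [0, 0, 0], "grip": 0.2},
  {"translation": [0, 0, 0.4], "delta_rot": [0, 0, 0], "grip": 0.2},
  {"translation": [0, 0, 0], "delta_rot": [0, 0, 0], "grip": 0.2},
])

```text
clock: 5.0
eef_pos: [0.4278, 0.0542, 0.1054]
eef_rot: [2.211, 2.228, 0.004]
wrist_force: [-0.5, -0.5, -1.1]
width: 0.27
gripper_force: 59.0
```

Run:
```python
from h import *
im=cv2.imread("pics/top0.png")
for n,c in dict(xl=(.5504,.3486),l=(.4388,.2402),s=(.4594,-.1713),m=(.5795,-.3401)).items():
    c=np.array(c);r=rect("top",im,c,.018,.065)
    b,g,rr=[r[:,:,i].astype(int) for i in range(3)]
    wood=((rr-b>35)&(rr>110)).astype(np.uint8)
    k=max(cv2.findContours(wood,cv2.RETR_EXTERNAL,cv2.CHAIN_APPROX_NONE)[0],key=cv2.contourArea)
    q=cv2.minAreaRect(k)
    m=np.zeros_like(wood);cv2.drawContours(m,[k],-1,1,-1)
    f=max(cv2.findContours(((m==1)&(wood==0)).astype(np.uint8),cv2.RETR_EXTERNAL,cv2.CHAIN_APPROX_NONE)[0],key=cv2.contourArea)
    e=cv2.fitEllipse(f)
    fn=lambda p:c+np.array([130-p[1],130-p[0]])/2000
    print(n,"rect",fn(q[0]),np.array(q[1])/2,q[2],"felt",fn(e[0]),np.array(e[1])/2)
for n,c in dict(xl=(.5504,.3486),s=(.4594,-.1713)).items():  # side-camera check
    print(n, proj("side",[*c,.018]))
```

```text
xl rect [0.5482 0.3473] [96.3369 93.1249] 17.52556800842285 felt [0.5474 0.3471] [68.5343 68.9812]
l rect [0.4386 0.2428] [93.8219 92.9243] 2.5830202102661133 felt [0.4381 0.2422] [56.709  57.3002]
s rect [ 0.4593 -0.1689] [91.8526 92.5687] 73.2542495727539 felt [ 0.4597 -0.1688] [33.5764 34.3328]
m rect [ 0.5806 -0.3385] [93.8776 91.9667] 4.447384357452393 felt [ 0.5805 -0.3387] [45.1734 46.124 ]
xl [193.5792 279.8873]
s [289.0116 191.1901]
```

Felt and outline centres agree. I carry S to block_s.

Call:
play_rows([
  {"translation": [0.08, -0.56, 0], "delta_rot": [0, 0, 0], "grip": 0.2},
  {"translation": [0.08, -0.56, 0], "delta_rot": [0, 0, 0], "grip": 0.2},
  {"translation": [0.08, -0.56, 0], "delta_rot": [0, 0, 0], "grip": 0.2},
  {"translation": [0.08, -0.56, 0], "delta_rot": [0, 0, 0], "grip": 0.2},
  {"translation": [0.08, -0.56, 0], "delta_rot": [0, 0, 0], "grip": 0.2},
  {"translation": [0.08, -0.56, 0], "delta_rot": [0, 0, 0], "grip": 0.2},
  {"translation": [0.08, -0.56, 0], "delta_rot": [0, 0, 0], "grip": 0.2},
  {"translation": [0.08, -0.54, 0], "delta_rot": [0, 0, 0], "grip": 0.2},
  {"translation": [0, 0, -0.5], "delta_rot": [0, 0, 0], "grip": 0.2},
  {"translation": [0, 0, -0.6], "delta_rot": [0, 0, 0], "grip": 0.2},
  {"translation": [0, 0, -0.4], "delta_rot": [0, 0, 0], "grip": 0.2},
  {"translation": [0, 0, 0], "delta_rot": [0, 0, 0], "grip": 0.2},
])

```text
clock: 6.2
eef_pos: [0.4568, -0.1679, 0.0257]
eef_rot: [-2.21, -2.227, 0.002]
wrist_force: [-0.2, 0.8, -0.2]
width: 0.272
gripper_force: 59.0
```

Run:
```python
from h import *
T=look('w4')
im=cv2.imread("pics/w4.png")
cv2.imwrite("pics/w4c.png",cv2.resize(im[130:330,150:370],None,fx=3,fy=3,interpolation=cv2.INTER_CUBIC))
```

```text
6.2 [ 0.4568 -0.1679  0.0257] yaw 1.5785422261115731 zaxis [-0.0038  0.0022 -1.    ] w 0.27190127378105433 [-0.1688  0.8139 -0.2311] 59.00236528816208 [-0.5199  0.3476 -0.4958  0.7318  0.      1.0432]
```

View pics/w4c.png

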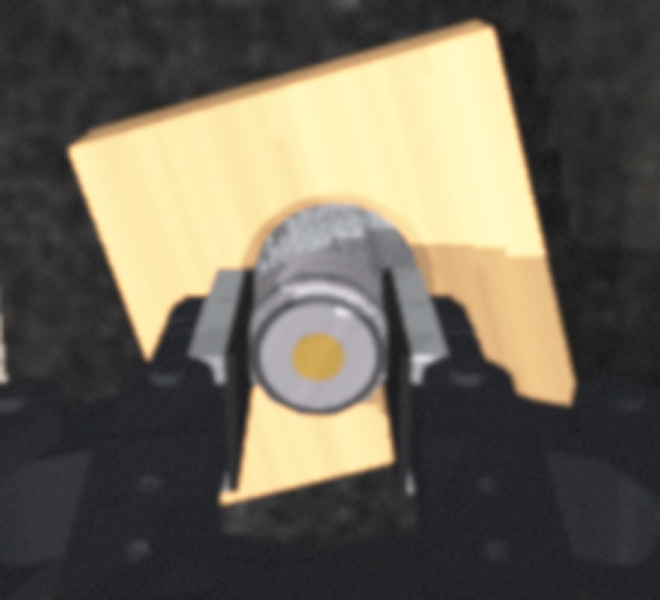

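The crop shows S over the recess. The plug is at about (256,248) in full-image pixels, and the outer rim runs from column 233 to 296 with its top at row 195. I'll check the centring by numbers.

Run:
```python
from h import *
T=np.load("pics/w4.npy")
for uv in((232.7,218),(295.7,220),(261.7,195)): print(wray(T,uv,.018))
print("plug",wray(T,(256,248.7),.0257+.027)); print(sense()["eef_pos"])
```

```text
[ 0.4417 -0.1656  0.018 ]
[ 0.4815 -0.1665  0.018 ]
[ 0.4598 -0.1503  0.018 ]
plug [ 0.4565 -0.1687  0.0527]
[ 0.4576 -0.1683  0.0272]
```

Call:
play_rows([
  {"translation": [0.06, -0.02, 0], "delta_rot": [0, 0, 0], "grip": 0.2},
  {"translation": [0, 0, -0.2], "delta_rot": [0, 0, 0], "grip": 0.2},
  {"translation": [0, 0, -0.2], "delta_rot": [0, 0, 0], "grip": 0.2},
  {"translation": [0, 0, -0.06], "delta_rot": [0, 0, 0], "grip": 0.2},
  {"translation": [0, 0, 0], "delta_rot": [0, 0, 0], "grip": 0.2},
  {"translation": [0, 0, 0], "delta_rot": [0, 0, 0], "grip": 0.2},
  {"translation": [0, 0, 0], "delta_rot": [0, 0, 0], "grip": 0.2},
])

```text
clock: 6.95
eef_pos: [0.4612, -0.1696, 0.0048]
eef_rot: [-2.212, -2.23, 0.0]
wrist_force: [-2.1, 1.3, 1.1]
width: 0.273
gripper_force: 60.3
```

Call:
play_rows([
  {"translation": [0, 0, -0.03], "delta_rot": [0, 0, 0], "grip": 0.2},
  {"translation": [0, 0, 0], "delta_rot": [0, 0, 0], "grip": 0.2},
  {"translation": [0, 0, 0], "delta_rot": [0, 0, 0], "grip": 0.2},
])

```text
clock: 7.25
eef_pos: [0.4615, -0.1697, 0.0044]
eef_rot: [2.212, 2.23, 0.0]
wrist_force: [-7.4, 4.3, 26.4]
width: 0.274
gripper_force: 75.0
```

Call:
play_rows([
  {"translation": [0, 0, 0.02], "delta_rot": [0, 0, 0], "grip": 0.2},
  {"translation": [0, 0, 0], "delta_rot": [0, 0, 0], "grip": 0.5},
  {"translation": [0, 0, 0], "delta_rot": [0, 0, 0], "grip": 0.5},
  {"translation": [0, 0, 0], "delta_rot": [0, 0, 0], "grip": 0.5},
  {"translation": [0, 0, 0.4], "delta_rot": [0, 0, 0], "grip": 0.6},
  {"translation": [0, 0, 0.8], "delta_rot": [0, 0, 0], "grip": 0.6},
  {"translation": [0, 0, 0.8], "delta_rot": [0, 0, 0], "grip": 0.6},
  {"translation": [0, 0, 0], "delta_rot": [0, 0, 0], "grip": 0.6},
  {"translation": [0, 0, 0], "delta_rot": [0, 0, 0], "grip": 0.6},
])

```text
clock: 8.15
eef_pos: [0.4619, -0.17, 0.1048]
eef_rot: [2.212, 2.229, 0.001]
wrist_force: [-0.5, 0.3, -1.2]
width: 0.602
gripper_force: 0.0
```

Run:
```python
from h import *
T=look('w5')
im=cv2.imread("pics/w5.png")
cv2.imwrite("pics/w5c.png",cv2.resize(im[110:310,150:370],None,fx=3,fy=3,interpolation=cv2.INTER_CUBIC))
```

```text
8.15 [ 0.4619 -0.17    0.1048] yaw 1.5786998101650949 zaxis [ 0.0014 -0.0008 -1.    ] w 0.6024906258471391 [-0.543   0.2995 -1.2451] 0.0 [-0.5184  0.2717 -0.358   0.9395  0.      1.0445]
```

View pics/w5c.png

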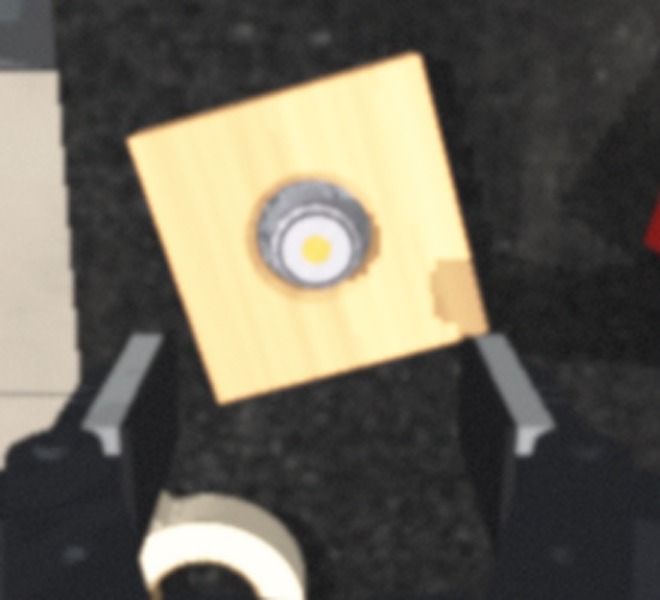

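S sits flat in its recess, with the plug at (256,193) and clear felt all round. I go back for M.

Call:
play_rows([
  {"translation": [-0.08, 0.5, 0.1], "delta_rot": [0, 0, 0], "grip": 0.6},
  {"translation": [-0.08, 0.5, 0.1], "delta_rot": [0, 0, 0], "grip": 0.6},
  {"translation": [-0.08, 0.5, 0.1], "delta_rot": [0, 0, 0], "grip": 0.6},
  {"translation": [-0.08, 0.5, 0.1], "delta_rot": [0, 0, 0], "grip": 0.6},
  {"translation": [-0.08, 0.5, 0], "delta_rot": [0, 0, 0], "grip": 0.6},
  {"translation": [-0.08, 0.5, 0], "delta_rot": [0, 0, 0], "grip": 0.6},
  {"translation": [-0.08, 0.5, 0], "delta_rot": [0, 0, 0], "grip": 0.6},
  {"translation": [-0.08, 0.5, 0], "delta_rot": [0, 0, 0], "grip": 0.6},
  {"translation": [-0.07, 0.47, 0], "delta_rot": [0, 0, 0], "grip": 0.6},
  {"translation": [0, 0, 0], "delta_rot": [0, 0, 0], "grip": 0.6},
  {"translation": [0, 0, 0], "delta_rot": [0, 0, 0], "grip": 0.6},
])

```text
clock: 9.3
eef_pos: [0.4254, 0.0539, 0.1235]
eef_rot: [-2.211, -2.231, 0.002]
wrist_force: [-0.1, -0.9, -0.3]
width: 0.6
gripper_force: 0.0
```

```bash
cat >> h.py <<'E'
def plug(T,fn,z):
    h=cv2.cvtColor(cv2.imread(f"pics/{fn}.png"),cv2.COLOR_BGR2HSV)
    m=cv2.inRange(h,(20,70,120),(35,255,255));m[:130]=0;m[300:]=0;m[:,:225]=0;m[:,290:]=0
    n,_,st,c=cv2.connectedComponentsWithStats(m)
    for i in range(1,n):
        if st[i,4]>15: print("plug",c[i],st[i,2:],wray(T,c[i],z))
E
python3 -c "
from h import *
T=look('w6');plug(T,'w6',.06)"
```

```text
9.3 [0.4254 0.0539 0.1235] yaw 1.5798530593507087 zaxis [-0.0017 -0.0001 -1.    ] w 0.6003408131056184 [-0.0786 -0.8723 -0.331 ] 0.0 [-0.0643  0.1568 -0.4594  0.9562 -0.0002  1.4974]
plug [256.1379 197.5   ] [ 9  8 58] [0.4252 0.0527 0.06  ]
```

Call:
play_rows([
  {"translation": [0, -0.02, -0.5], "delta_rot": [0, 0, 0], "grip": 0.6},
  {"translation": [0, 0, -0.5], "delta_rot": [0, 0, 0], "grip": 0.6},
  {"translation": [0, 0, -0.5], "delta_rot": [0, 0, 0], "grip": 0.6},
  {"translation": [0, 0, -0.37], "delta_rot": [0, 0, 0], "grip": 0.6},
  {"translation": [0, 0, 0], "delta_rot": [0, 0, 0], "grip": 0.6},
  {"translation": [0, 0, 0], "delta_rot": [0, 0, 0], "grip": 0.6},
  {"translation": [0, 0, 0], "delta_rot": [0, 0, 0], "grip": 0.3},
  {"translation": [0, 0, 0], "delta_rot": [0, 0, 0], "grip": 0.3},
  {"translation": [0, 0, 0], "delta_rot": [0, 0, 0], "grip": 0.3},
  {"translation": [0, 0, 0], "delta_rot": [0, 0, 0], "grip": 0.3},
])

```text
clock: 10.35
eef_pos: [0.4266, 0.0524, 0.0321]
eef_rot: [2.212, 2.229, 0.001]
wrist_force: [-3.3, -1.7, 9.4]
width: 0.414
gripper_force: 58.8
```

Call:
play_rows([
  {"translation": [0, 0, 0.2], "delta_rot": [0, 0, 0], "grip": 0.3},
  {"translation": [0, 0, 0.4], "delta_rot": [0, 0, 0], "grip": 0.3},
  {"translation": [0, 0, 0.4], "delta_rot": [0, 0, 0], "grip": 0.3},
  {"translation": [0.19, -0.49, 0], "delta_rot": [0, 0, 0], "grip": 0.3},
  {"translation": [0.19, -0.49, 0], "delta_rot": [0, 0, 0], "grip": 0.3},
  {"translation": [0.19, -0.49, 0], "delta_rot": [0, 0, 0], "grip": 0.3},
  {"translation": [0.19, -0.49, 0], "delta_rot": [0, 0, 0], "grip": 0.3},
  {"translation": [0.19, -0.49, 0], "delta_rot": [0, 0, 0], "grip": 0.3},
  {"translation": [0.19, -0.49, 0], "delta_rot": [0, 0, 0], "grip": 0.3},
  {"translation": [0.19, -0.49, 0], "delta_rot": [0, 0, 0], "grip": 0.3},
  {"translation": [0.19, -0.49, 0], "delta_rot": [0, 0, 0], "grip": 0.3},
  {"translation": [0.19, -0.49, 0], "delta_rot": [0, 0, 0], "grip": 0.3},
])

```text
clock: 11.55
eef_pos: [0.5119, -0.1689, 0.0821]
eef_rot: [2.212, 2.229, 0.001]
wrist_force: [0.1, 0.2, -2.4]
width: 0.415
gripper_force: 60.7
```

Call:
play_rows([
  {"translation": [0.19, -0.49, 0], "delta_rot": [0, 0, 0], "grip": 0.3},
  {"translation": [0.19, -0.49, 0], "delta_rot": [0, 0, 0], "grip": 0.3},
  {"translation": [0.19, -0.49, 0], "delta_rot": [0, 0, 0], "grip": 0.3},
  {"translation": [0.19, -0.49, 0], "delta_rot": [0, 0, 0], "grip": 0.3},
  {"translation": [0.19, -0.49, 0], "delta_rot": [0, 0, 0], "grip": 0.3},
  {"translation": [0.19, -0.49, 0], "delta_rot": [0, 0, 0], "grip": 0.3},
  {"translation": [0.19, -0.49, 0], "delta_rot": [0, 0, 0], "grip": 0.3},
  {"translation": [0, 0, -0.3], "delta_rot": [0, 0, 0], "grip": 0.3},
  {"translation": [0, 0, -0.4], "delta_rot": [0, 0, 0], "grip": 0.3},
  {"translation": [0, 0, -0.2], "delta_rot": [0, 0, 0], "grip": 0.3},
  {"translation": [0, 0, 0], "delta_rot": [0, 0, 0], "grip": 0.3},
  {"translation": [0, 0, 0], "delta_rot": [0, 0, 0], "grip": 0.3},
])

```text
clock: 12.75
eef_pos: [0.5782, -0.3393, 0.0369]
eef_rot: [2.212, 2.23, 0.0]
wrist_force: [-0.0, -0.4, -1.4]
width: 0.415
gripper_force: 60.6
```

Run:
```python
from h import *
T=look('w7');plug(T,'w7',T[2,3]+.028)
im=cv2.imread("pics/w7.png")
cv2.imwrite("pics/w7c.png",cv2.resize(im[130:330,150:370],None,fx=3,fy=3,interpolation=cv2.INTER_CUBIC))
```

```text
12.75 [ 0.5782 -0.3393  0.0369] yaw 1.5788387695644122 zaxis [ 0.0005 -0.0004 -1.    ] w 0.4146427882782128 [-0.002  -0.4314 -1.3672] 60.616683633998036 [-0.6521  0.6028  0.013   0.9803  0.      0.9107]
plug [255.1364 169.7207] [  65   51 1994] [ 0.577  -0.2986  0.0649]
plug [255.7253 247.5549] [ 17  14 182] [ 0.5776 -0.3389  0.0649]
plug [228.4808 269.5769] [11 11 52] [ 0.5636 -0.3516  0.0649]
plug [282.8529 272.1397] [ 19  14 136] [ 0.5919 -0.3528  0.0649]
```

View pics/w7c.png

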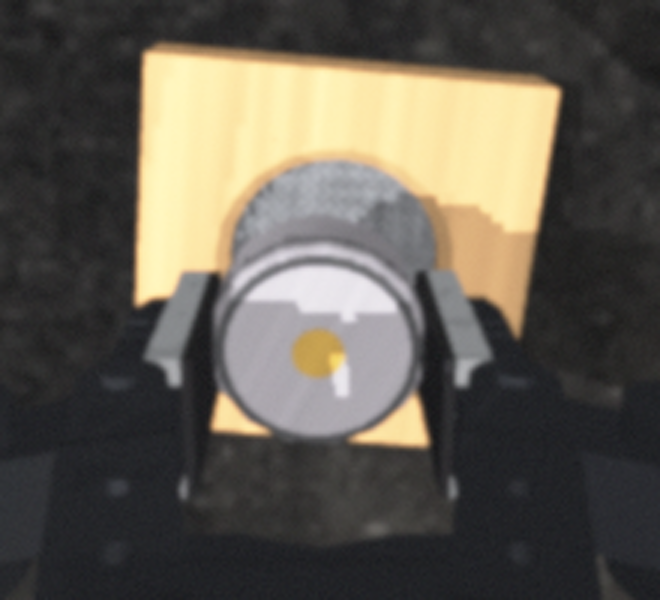

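M is over the recess. The rim top is at (261,181), the rim sides at columns 223 and 301, and the plug is at (256,248). The weight needs about +3 mm in x, then it can go down.

Call:
play_rows([
  {"translation": [0.06, -0.01, 0], "delta_rot": [0, 0, 0], "grip": 0.3},
  {"translation": [0, 0, -0.3], "delta_rot": [0, 0, 0], "grip": 0.3},
  {"translation": [0, 0, -0.25], "delta_rot": [0, 0, 0], "grip": 0.3},
  {"translation": [0, 0, -0.1], "delta_rot": [0, 0, 0], "grip": 0.3},
  {"translation": [0, 0, 0], "delta_rot": [0, 0, 0], "grip": 0.3},
  {"translation": [0, 0, 0], "delta_rot": [0, 0, 0], "grip": 0.3},
  {"translation": [0, 0, 0], "delta_rot": [0, 0, 0], "grip": 0.3},
])

```text
clock: 13.5
eef_pos: [0.5808, -0.3395, 0.0037]
eef_rot: [-2.212, -2.23, -0.0]
wrist_force: [-3.7, 3.8, 5.8]
width: 0.413
gripper_force: 64.3
```

Call:
play_rows([
  {"translation": [0, 0, 0], "delta_rot": [0, 0, 0], "grip": 0.65},
  {"translation": [0, 0, 0], "delta_rot": [0, 0, 0], "grip": 0.65},
  {"translation": [0, 0, 0], "delta_rot": [0, 0, 0], "grip": 0.65},
  {"translation": [0, 0, 0.4], "delta_rot": [0, 0, 0], "grip": 0.75},
  {"translation": [0, 0, 0.8], "delta_rot": [0, 0, 0], "grip": 0.75},
  {"translation": [0, 0, 0.8], "delta_rot": [0, 0, 0], "grip": 0.75},
  {"translation": [0, 0, 0], "delta_rot": [0, 0, 0], "grip": 0.75},
  {"translation": [0, 0, 0], "delta_rot": [0, 0, 0], "grip": 0.75},
])

```text
clock: 14.3
eef_pos: [0.5814, -0.3401, 0.104]
eef_rot: [2.211, 2.229, 0.0]
wrist_force: [-0.1, 0.1, -0.1]
width: 0.745
gripper_force: 0.0
```

Run:
```python
from h import *
T=look('w8')
im=cv2.imread("pics/w8.png")
cv2.imwrite("pics/w8c.png",cv2.resize(im[110:310,150:370],None,fx=2,fy=2,interpolation=cv2.INTER_CUBIC))
```

```text
14.3 [ 0.5814 -0.3401  0.104 ] yaw 1.578678263612679 zaxis [ 0.0014 -0.0011 -1.    ] w 0.7454584157879881 [-0.1089  0.0715 -0.0822] 0.0 [-0.6501  0.5641  0.1319  1.1368 -0.      0.9128]
```

View pics/w8c.png

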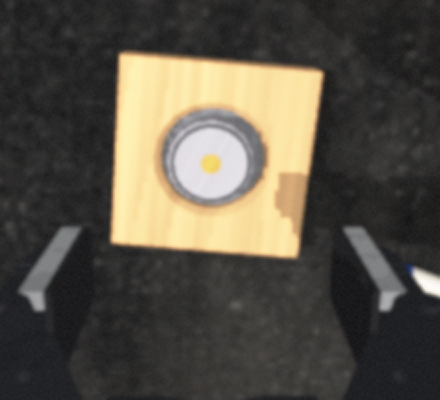

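M is seated flat, with the plug at (255,192). One picture is left, so from here I rely on numbers. I return for L.

Call:
play_rows([
  {"translation": [-0.19, 0.49, 0], "delta_rot": [0, 0, 0], "grip": 0.75},
  {"translation": [-0.19, 0.49, 0], "delta_rot": [0, 0, 0], "grip": 0.75},
  {"translation": [-0.19, 0.49, 0], "delta_rot": [0, 0, 0], "grip": 0.75},
  {"translation": [-0.19, 0.49, 0], "delta_rot": [0, 0, 0], "grip": 0.75},
  {"translation": [-0.19, 0.49, 0], "delta_rot": [0, 0, 0], "grip": 0.75},
  {"translation": [-0.19, 0.49, 0], "delta_rot": [0, 0, 0], "grip": 0.75},
  {"translation": [-0.19, 0.49, 0], "delta_rot": [0, 0, 0], "grip": 0.75},
  {"translation": [-0.19, 0.49, 0], "delta_rot": [0, 0, 0], "grip": 0.75},
  {"translation": [-0.19, 0.49, 0], "delta_rot": [0, 0, 0], "grip": 0.75},
  {"translation": [-0.19, 0.49, 0], "delta_rot": [0, 0, 0], "grip": 0.75},
  {"translation": [-0.19, 0.49, 0], "delta_rot": [0, 0, 0], "grip": 0.75},
  {"translation": [-0.19, 0.49, 0], "delta_rot": [0, 0, 0], "grip": 0.75},
])

```text
clock: 15.55
eef_pos: [0.4656, -0.0446, 0.1021]
eef_rot: [-2.211, -2.229, 0.002]
wrist_force: [-0.0, 0.5, 0.3]
width: 0.748
gripper_force: 0.0
```

Call:
play_rows([
  {"translation": [-0.21, 0.49, 0], "delta_rot": [0, 0, 0], "grip": 0.75},
  {"translation": [-0.21, 0.49, 0], "delta_rot": [0, 0, 0], "grip": 0.75},
  {"translation": [-0.21, 0.49, 0], "delta_rot": [0, 0, 0], "grip": 0.75},
  {"translation": [-0.21, 0.49, 0], "delta_rot": [0, 0, 0], "grip": 0.75},
  {"translation": [0, 0, 0], "delta_rot": [0, 0, 0], "grip": 0.75},
  {"translation": [0, 0, 0], "delta_rot": [0, 0, 0], "grip": 0.75},
  {"translation": [0, 0, 0], "delta_rot": [0, 0, 0], "grip": 0.75},
])

```text
clock: 16.25
eef_pos: [0.425, 0.0518, 0.1029]
eef_rot: [-2.213, -2.229, 0.001]
wrist_force: [1.2, -0.1, 0.1]
width: 0.749
gripper_force: 0.0
```

```bash
python3 -c "
from h import *
T=look('w9');plug(T,'w9',.04)"
```

```text
16.25 [0.425  0.0518 0.1029] yaw 1.5783145895294701 zaxis [-0.0008 -0.0001 -1.    ] w 0.7487496511942837 [ 1.156  -0.1187  0.0676] 0.0 [-0.0694  0.1734 -0.5012  0.897  -0.0001  1.4939]
plug [255.0345 194.5862] [ 9  8 58] [0.4239 0.0533 0.04  ]
```

Call:
play_rows([
  {"translation": [-0.02, 0.03, -0.5], "delta_rot": [0, 0, 0], "grip": 0.75},
  {"translation": [0, 0, -0.5], "delta_rot": [0, 0, 0], "grip": 0.75},
  {"translation": [0, 0, -0.5], "delta_rot": [0, 0, 0], "grip": 0.75},
  {"translation": [0, 0, -0.37], "delta_rot": [0, 0, 0], "grip": 0.75},
  {"translation": [0, 0, 0], "delta_rot": [0, 0, 0], "grip": 0.75},
  {"translation": [0, 0, 0], "delta_rot": [0, 0, 0], "grip": 0.75},
  {"translation": [0, 0, 0], "delta_rot": [0, 0, 0], "grip": 0.4},
  {"translation": [0, 0, 0], "delta_rot": [0, 0, 0], "grip": 0.4},
  {"translation": [0, 0, 0], "delta_rot": [0, 0, 0], "grip": 0.4},
  {"translation": [0, 0, 0], "delta_rot": [0, 0, 0], "grip": 0.4},
])

```text
clock: 17.3
eef_pos: [0.4246, 0.0535, 0.0113]
eef_rot: [2.211, 2.229, 0.001]
wrist_force: [-4.3, -0.3, 15.5]
width: 0.556
gripper_force: 59.1
```

Call:
play_rows([
  {"translation": [0, 0, 0.2], "delta_rot": [0, 0, 0], "grip": 0.4},
  {"translation": [0, 0, 0.4], "delta_rot": [0, 0, 0], "grip": 0.4},
  {"translation": [0, 0, 0.4], "delta_rot": [0, 0, 0], "grip": 0.4},
  {"translation": [0.03, 0.47, 0], "delta_rot": [0, 0, 0], "grip": 0.4},
  {"translation": [0.04, 0.47, 0], "delta_rot": [0, 0, 0], "grip": 0.4},
  {"translation": [0.04, 0.47, 0], "delta_rot": [0, 0, 0], "grip": 0.4},
  {"translation": [0.04, 0.47, 0], "delta_rot": [0, 0, 0], "grip": 0.4},
  {"translation": [0.04, 0.47, 0], "delta_rot": [0, 0, 0], "grip": 0.4},
  {"translation": [0.03, 0.47, 0], "delta_rot": [0, 0, 0], "grip": 0.4},
  {"translation": [0.03, 0.47, 0], "delta_rot": [0, 0, 0], "grip": 0.4},
  {"translation": [0.03, 0.47, 0], "delta_rot": [0, 0, 0], "grip": 0.4},
])

```text
clock: 18.4
eef_pos: [0.4381, 0.2429, 0.061]
eef_rot: [2.212, 2.23, 0.001]
wrist_force: [-0.0, 0.4, -2.9]
width: 0.55
gripper_force: 62.7
```

Call:
play_rows([
  {"translation": [0, 0, -0.2], "delta_rot": [0, 0, 0], "grip": 0.4},
  {"translation": [0, 0, -0.2], "delta_rot": [0, 0, 0], "grip": 0.4},
  {"translation": [0, 0, 0], "delta_rot": [0, 0, 0], "grip": 0.4},
  {"translation": [0, 0, 0], "delta_rot": [0, 0, 0], "grip": 0.4},
])

```text
clock: 18.8
eef_pos: [0.4377, 0.241, 0.0399]
eef_rot: [-2.213, -2.229, 0.001]
wrist_force: [0.3, -0.5, -3.6]
width: 0.55
gripper_force: 62.7
```

Run:
```python
from h import *
T=look('w10');plug(T,'w10',T[2,3]+.0287)
im=cv2.imread("pics/w10.png");b,g,r=[im[:,:,i].astype(int) for i in range(3)]
wood=(r-b>35)&(r>110)
# block outline: far edge & side edges of block top at z=.018
k=wood.astype(np.uint8);k[300:]=0
c=max(cv2.findContours(k,cv2.RETR_EXTERNAL,cv2.CHAIN_APPROX_NONE)[0],key=cv2.contourArea)
P=np.array([wray(T,p[0],.018)[:2] for p in c])
print("outline min/max",P.min(0),P.max(0))
# gap between rim and weight, row profile: wood edges at some rows
for row in(150,165,180,195,205):
    x=np.where(wood[row])[0]
    if len(x): j=np.where(np.diff(x)>5)[0]; print(row,x[0],x[-1],[(x[i],x[i+1]) for i in j],[wray(T,(u,row),.018)[:2] for i in j for u in(x[i],x[i+1])])
```

```text
18.8 [0.4377 0.241  0.0399] yaw 1.5778225096186658 zaxis [-0.0007 -0.0003 -1.    ] w 0.5500600825082579 [ 0.2901 -0.5472 -3.6005] 62.67696656752378 [ 0.3402  0.3477 -0.4466  0.7772 -0.      1.9039]
plug [252.4    160.0756] [ 65  34 780] [0.4353 0.2863 0.0686]
plug [255.4972 249.2652] [ 16  15 181] [0.4371 0.2409 0.0686]
outline min/max [0.4879 0.2919] [0.5894 0.3698]
150 192 327 [] []
165 192 329 [] []
180 193 327 [(np.int64(229), np.int64(287))] [array([0.4194, 0.2646]), array([0.4576, 0.2649])]
195 193 325 [(np.int64(218), np.int64(298))] [array([0.4118, 0.2542]), array([0.4654, 0.2546])]
205 193 324 [(np.int64(215), np.int64(300))] [array([0.4096, 0.2471]), array([0.4671, 0.2476])]
```

The recess centre measures (.4385,.242), which agrees with the top view. I lower L.

Call:
play_rows([
  {"translation": [0.02, 0.02, -0.3], "delta_rot": [0, 0, 0], "grip": 0.4},
  {"translation": [0, 0, -0.3], "delta_rot": [0, 0, 0], "grip": 0.4},
  {"translation": [0, 0, -0.1], "delta_rot": [0, 0, 0], "grip": 0.4},
  {"translation": [0, 0, -0.04], "delta_rot": [0, 0, 0], "grip": 0.4},
  {"translation": [0, 0, 0], "delta_rot": [0, 0, 0], "grip": 0.4},
  {"translation": [0, 0, 0], "delta_rot": [0, 0, 0], "grip": 0.4},
  {"translation": [0, 0, 0], "delta_rot": [0, 0, 0], "grip": 0.4},
])

```text
clock: 19.55
eef_pos: [0.4392, 0.2429, 0.0034]
eef_rot: [2.212, 2.23, 0.001]
wrist_force: [-0.0, -0.9, -2.3]
width: 0.554
gripper_force: 62.7
```

Call:
play_rows([
  {"translation": [0, 0, -0.03], "delta_rot": [0, 0, 0], "grip": 0.4},
  {"translation": [0, 0, 0], "delta_rot": [0, 0, 0], "grip": 0.4},
  {"translation": [0, 0, 0], "delta_rot": [0, 0, 0], "grip": 0.4},
])

```text
clock: 19.85
eef_pos: [0.4394, 0.2429, 0.002]
eef_rot: [2.212, 2.23, 0.002]
wrist_force: [-2.2, -0.8, 8.1]
width: 0.556
gripper_force: 68.5
```

Call:
play_rows([
  {"translation": [0, 0, 0], "delta_rot": [0, 0, 0], "grip": 0.75},
  {"translation": [0, 0, 0], "delta_rot": [0, 0, 0], "grip": 0.75},
  {"translation": [0, 0, 0], "delta_rot": [0, 0, 0], "grip": 0.75},
  {"translation": [0, 0, 0.4], "delta_rot": [0, 0, 0], "grip": 0.9},
  {"translation": [0, 0, 0.8], "delta_rot": [0, 0, 0], "grip": 0.9},
  {"translation": [0, 0, 0.8], "delta_rot": [0, 0, 0], "grip": 0.9},
  {"translation": [-0.04, -0.47, 0], "delta_rot": [0, 0, 0], "grip": 0.9},
  {"translation": [-0.04, -0.47, 0], "delta_rot": [0, 0, 0], "grip": 0.9},
  {"translation": [-0.04, -0.47, 0], "delta_rot": [0, 0, 0], "grip": 0.9},
  {"translation": [-0.04, -0.47, 0], "delta_rot": [0, 0, 0], "grip": 0.9},
  {"translation": [-0.04, -0.47, 0], "delta_rot": [0, 0, 0], "grip": 0.9},
  {"translation": [-0.04, -0.47, 0], "delta_rot": [0, 0, 0], "grip": 0.9},
])

```text
clock: 21.05
eef_pos: [0.4267, 0.1009, 0.1014]
eef_rot: [2.212, 2.23, 0.0]
wrist_force: [0.2, -0.9, 0.5]
width: 0.907
gripper_force: 0.0
```

Call:
play_rows([
  {"translation": [-0.04, -0.47, 0], "delta_rot": [0, 0, 0], "grip": 0.95},
  {"translation": [-0.03, -0.49, 0], "delta_rot": [0, 0, 0], "grip": 0.95},
  {"translation": [0, 0, 0], "delta_rot": [0, 0, 0], "grip": 0.95},
  {"translation": [0, 0, 0], "delta_rot": [0, 0, 0], "grip": 0.95},
  {"translation": [0, 0, 0], "delta_rot": [0, 0, 0], "grip": 0.95},
])

```text
clock: 21.55
eef_pos: [0.4235, 0.0543, 0.1014]
eef_rot: [-2.212, -2.231, -0.0]
wrist_force: [-0.5, -0.0, 0.8]
width: 0.953
gripper_force: 0.0
```

```bash
python3 -c "
from h import *
T=look('w11');plug(T,'w11',.02)
"
```

```text
21.55 [0.4235 0.0543 0.1014] yaw 1.5790599501673783 zaxis [ 0.0001  0.0001 -1.    ] w 0.9528426509396838 [-0.4711 -0.0247  0.8003] 0.0 [-0.0639  0.1723 -0.5073  0.8912  0.0001  1.4986]
plug [255.7174 192.2174] [ 8  8 46] [0.423  0.0525 0.02  ]
```

Call:
play_rows([
  {"translation": [-0.01, -0.04, -0.5], "delta_rot": [0, 0, 0], "grip": 0.95},
  {"translation": [0, 0, -0.6], "delta_rot": [0, 0, 0], "grip": 0.95},
  {"translation": [0, 0, -0.6], "delta_rot": [0, 0, 0], "grip": 0.95},
  {"translation": [0, 0, -0.3], "delta_rot": [0, 0, 0], "grip": 0.95},
  {"translation": [0, 0, -0.2], "delta_rot": [0, 0, 0], "grip": 0.95},
  {"translation": [0, 0, 0], "delta_rot": [0, 0, 0], "grip": 0.95},
  {"translation": [0, 0, 0], "delta_rot": [0, 0, 0], "grip": 0.95},
  {"translation": [0, 0, 0], "delta_rot": [0, 0, 0], "grip": 0.5},
  {"translation": [0, 0, 0], "delta_rot": [0, 0, 0], "grip": 0.5},
  {"translation": [0, 0, 0], "delta_rot": [0, 0, 0], "grip": 0.5},
  {"translation": [0, 0, 0], "delta_rot": [0, 0, 0], "grip": 0.5},
])

```text
clock: 22.7
eef_pos: [0.4237, 0.0519, -0.0073]
eef_rot: [2.211, 2.23, 0.003]
wrist_force: [-5.1, 1.8, 22.7]
width: 0.688
gripper_force: 59.1
```

Call:
play_rows([
  {"translation": [0, 0, 0.2], "delta_rot": [0, 0, 0], "grip": 0.5},
  {"translation": [0, 0, 0.4], "delta_rot": [0, 0, 0], "grip": 0.5},
  {"translation": [0, 0, 0.4], "delta_rot": [0, 0, 0], "grip": 0.5},
  {"translation": [0, 0, 0.1], "delta_rot": [0, 0, 0], "grip": 0.5},
  {"translation": [0.2, 0.49, 0], "delta_rot": [0, 0, 0], "grip": 0.5},
  {"translation": [0.2, 0.49, 0], "delta_rot": [0, 0, 0], "grip": 0.5},
  {"translation": [0.2, 0.49, 0], "delta_rot": [0, 0, 0], "grip": 0.5},
  {"translation": [0.2, 0.49, 0], "delta_rot": [0, 0, 0], "grip": 0.5},
  {"translation": [0.2, 0.49, 0], "delta_rot": [0, 0, 0], "grip": 0.5},
  {"translation": [0.2, 0.49, 0], "delta_rot": [0, 0, 0], "grip": 0.5},
])

```text
clock: 23.7
eef_pos: [0.4829, 0.1998, 0.0457]
eef_rot: [-2.212, -2.23, 0.001]
wrist_force: [1.0, -0.3, -4.5]
width: 0.685
gripper_force: 67.0
```

Call:
play_rows([
  {"translation": [0.21, 0.49, 0], "delta_rot": [0, 0, 0], "grip": 0.5},
  {"translation": [0.21, 0.49, 0], "delta_rot": [0, 0, 0], "grip": 0.5},
  {"translation": [0.21, 0.49, 0], "delta_rot": [0, 0, 0], "grip": 0.5},
  {"translation": [0.21, 0.49, 0], "delta_rot": [0, 0, 0], "grip": 0.5},
  {"translation": [0.21, 0.49, 0], "delta_rot": [0, 0, 0], "grip": 0.5},
  {"translation": [0.21, 0.49, 0], "delta_rot": [0, 0, 0], "grip": 0.5},
  {"translation": [0, 0, -0.3], "delta_rot": [0, 0, 0], "grip": 0.5},
  {"translation": [0, 0, -0.2], "delta_rot": [0, 0, 0], "grip": 0.5},
  {"translation": [0, 0, 0], "delta_rot": [0, 0, 0], "grip": 0.5},
  {"translation": [0, 0, 0], "delta_rot": [0, 0, 0], "grip": 0.5},
])

```text
clock: 24.7
eef_pos: [0.5456, 0.3452, 0.0212]
eef_rot: [-2.213, -2.229, 0.001]
wrist_force: [-0.5, -0.2, -4.2]
width: 0.689
gripper_force: 67.0
```

Run:
```python
from h import *
T=look('w12');plug(T,'w12',T[2,3]+.0273)
im=cv2.imread("pics/w12.png");b,g,r=[im[:,:,i].astype(int) for i in range(3)]
wood=(r-b>35)&(r>110);Q=[]
for row in(165,175,185,195,205):
    x=np.where(wood[row])[0]
    if len(x):
        j=[i for i in np.where(np.diff(x)>25)[0]]; q=[wray(T,(u,row),.018)[:2] for i in j for u in(x[i],x[i+1])];Q+=q
        print(row,x[0],x[-1],q)
if len(Q)>3:
    Q=np.array(Q);A=np.c_[2*Q,np.ones(len(Q))];s=np.linalg.lstsq(A,(Q**2).sum(1),rcond=None)[0];print("circle",s[:2],np.sqrt(s[2]+s[0]**2+s[1]**2))
```

```text
24.7 [0.5456 0.3452 0.0212] yaw 1.5782455002011735 zaxis [-0.0008 -0.0004 -1.    ] w 0.6885227743586292 [-0.5492 -0.2245 -4.1715] 66.95322518236935 [ 0.4381  0.5786 -0.0827  0.9104 -0.      2.0014]
plug [248.8769 164.6923] [ 52  15 130] [0.5415 0.3881 0.0485]
plug [255.4883 246.4742] [ 18  16 213] [0.545  0.3459 0.0485]
165 201 330 [array([0.5141, 0.3821]), array([0.5304, 0.3823])]
175 198 354 [array([0.5267, 0.3763]), array([0.5691, 0.3766])]
185 195 353 [array([0.5213, 0.3701]), array([0.5753, 0.3706])]
195 193 349 [array([0.5175, 0.3639]), array([0.5792, 0.3645])]
205 190 344 [array([0.5149, 0.3576]), array([0.5814, 0.3582])]
circle [0.5468 0.3587] 0.03148123998784526
```

The recess centre measures about (.548,.347). I correct by +3 and +2 mm and lower.

Call:
play_rows([
  {"translation": [0.06, 0.03, 0], "delta_rot": [0, 0, 0], "grip": 0.5},
  {"translation": [0, 0, -0.2], "delta_rot": [0, 0, 0], "grip": 0.5},
  {"translation": [0, 0, -0.1], "delta_rot": [0, 0, 0], "grip": 0.5},
  {"translation": [0, 0, -0.04], "delta_rot": [0, 0, 0], "grip": 0.5},
  {"translation": [0, 0, 0], "delta_rot": [0, 0, 0], "grip": 0.5},
  {"translation": [0, 0, 0], "delta_rot": [0, 0, 0], "grip": 0.5},
  {"translation": [0, 0, 0], "delta_rot": [0, 0, 0], "grip": 0.5},
])

```text
clock: 25.45
eef_pos: [0.5491, 0.3473, 0.0046]
eef_rot: [2.213, 2.23, 0.001]
wrist_force: [-1.0, -0.3, -5.0]
width: 0.686
gripper_force: 66.9
```

Call:
play_rows([
  {"translation": [-0.02, 0, -0.03], "delta_rot": [0, 0, 0], "grip": 0.5},
  {"translation": [0, 0, 0], "delta_rot": [0, 0, 0], "grip": 0.5},
  {"translation": [0, 0, 0], "delta_rot": [0, 0, 0], "grip": 0.5},
])

```text
clock: 25.75
eef_pos: [0.5481, 0.3473, 0.003]
eef_rot: [2.213, 2.23, 0.001]
wrist_force: [1.2, -0.4, -2.8]
width: 0.685
gripper_force: 67.2
```

Call:
play_rows([
  {"translation": [0, 0, -0.015], "delta_rot": [0, 0, 0], "grip": 0.5},
  {"translation": [0, 0, 0], "delta_rot": [0, 0, 0], "grip": 0.5},
  {"translation": [0, 0, 0], "delta_rot": [0, 0, 0], "grip": 0.5},
])

```text
clock: 26.05
eef_pos: [0.5481, 0.3474, 0.003]
eef_rot: [2.212, 2.23, 0.001]
wrist_force: [-3.6, -1.5, 7.5]
width: 0.689
gripper_force: 68.2
```

Contact is felt. I release, rise and back off toward the middle so the cameras have a clear view.

Call:
play_rows([
  {"translation": [0, 0, 0], "delta_rot": [0, 0, 0], "grip": 0.9},
  {"translation": [0, 0, 0], "delta_rot": [0, 0, 0], "grip": 0.9},
  {"translation": [0, 0, 0], "delta_rot": [0, 0, 0], "grip": 0.9},
  {"translation": [0, 0, 0.4], "delta_rot": [0, 0, 0], "grip": 0.95},
  {"translation": [0, 0, 0.8], "delta_rot": [0, 0, 0], "grip": 0.95},
  {"translation": [0, 0, 0.8], "delta_rot": [0, 0, 0], "grip": 0.95},
  {"translation": [0, 0, 0], "delta_rot": [0, 0, 0], "grip": 0.95},
  {"translation": [0, 0, 0], "delta_rot": [0, 0, 0], "grip": 0.95},
])

```text
clock: 26.85
eef_pos: [0.5484, 0.3475, 0.1027]
eef_rot: [2.212, 2.23, 0.002]
wrist_force: [-0.4, -0.3, -0.2]
width: 0.95
gripper_force: 0.0
```

```bash
python3 -c "
from h import *
T=look('w13')"
```

```text
26.85 [0.5484 0.3475 0.1027] yaw 1.5786903749517982 zaxis [ 0.0015  0.0007 -1.    ] w 0.9495485190447248 [-0.4001 -0.3112 -0.2157] 0.0 [ 0.4394  0.5238  0.0536  1.099  -0.      2.0023]
```

Call:
play_rows([
  {"translation": [-0.2, -0.5, 0.2], "delta_rot": [0, 0, 0], "grip": 0.95},
  {"translation": [-0.2, -0.5, 0.2], "delta_rot": [0, 0, 0], "grip": 0.95},
  {"translation": [-0.2, -0.5, 0.2], "delta_rot": [0, 0, 0], "grip": 0.95},
  {"translation": [-0.2, -0.5, 0.2], "delta_rot": [0, 0, 0], "grip": 0.95},
  {"translation": [-0.2, -0.5, 0.2], "delta_rot": [0, 0, 0], "grip": 0.95},
  {"translation": [-0.2, -0.5, 0.2], "delta_rot": [0, 0, 0], "grip": 0.95},
  {"translation": [-0.2, -0.5, 0], "delta_rot": [0, 0, 0], "grip": 0.95},
  {"translation": [-0.2, -0.5, 0], "delta_rot": [0, 0, 0], "grip": 0.95},
  {"translation": [-0.2, -0.5, 0], "delta_rot": [0, 0, 0], "grip": 0.95},
  {"translation": [-0.2, -0.5, 0], "delta_rot": [0, 0, 0], "grip": 0.95},
  {"translation": [-0.2, -0.5, 0], "delta_rot": [0, 0, 0], "grip": 0.95},
  {"translation": [0, 0, 0], "delta_rot": [0, 0, 0], "grip": 0.95},
])

```text
clock: 28.1
eef_pos: [0.4362, 0.0704, 0.161]
eef_rot: [-2.214, -2.227, 0.003]
wrist_force: [-0.3, 0.4, -0.3]
width: 0.949
gripper_force: 0.0
```

Run:
```python
from h import *
t=camera("top")[:,:,::-1].copy()
tl=[cv2.resize(rect("top",t,np.array(c),.03,.06),(200,200)) for c in((.548,.347),(.4385,.2425),(.46,-.17),(.58,-.339))]
w=cv2.resize(cv2.imread("pics/w13.png"),(400,300))
tt=t[120:270,80:400];tt=cv2.resize(tt,(400,188))
h=np.zeros((300,400,3),np.uint8);h[:188]=tt
cv2.imwrite("pics/final.png",np.vstack([np.hstack(tl),np.hstack([w,h])]))
```

```text
(no output)
```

View pics/final.png

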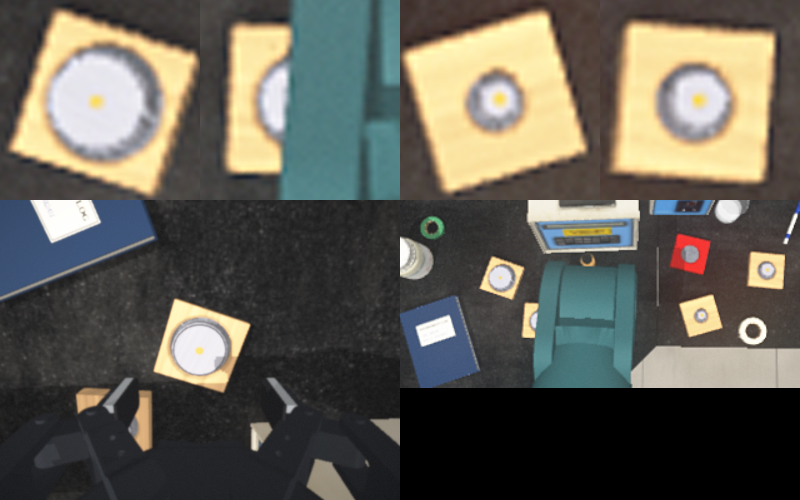

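XL, S and M are seated, and the bottle, tape and red block are undisturbed. L is half hidden by the arm, so I move aside and check it numerically by comparing the plug position from two views at z=.030.

Call:
play_rows([
  {"translation": [0, -0.5, 0], "delta_rot": [0, 0, 0], "grip": 0.95},
  {"translation": [0, -0.5, 0], "delta_rot": [0, 0, 0], "grip": 0.95},
  {"translation": [0, -0.5, 0], "delta_rot": [0, 0, 0], "grip": 0.95},
  {"translation": [0, -0.5, 0], "delta_rot": [0, 0, 0], "grip": 0.95},
  {"translation": [0, -0.5, 0], "delta_rot": [0, 0, 0], "grip": 0.95},
  {"translation": [0, 0, 0], "delta_rot": [0, 0, 0], "grip": 0.95},
])

```text
clock: 28.75
eef_pos: [0.4382, -0.0542, 0.1613]
eef_rot: [-2.214, -2.228, 0.001]
wrist_force: [1.2, 1.1, 0.0]
width: 0.948
gripper_force: 0.0
```

Run:
```python
from h import *
cs=dict(xl=(.548,.347,31),l=(.4385,.2425,25),s=(.46,-.17,13),m=(.58,-.339,19))
for cam in("top","side"):
    im=camera(cam)[:,:,::-1].copy()
    for n,(x,y,R) in cs.items():
        r=rect(cam,im,np.array([x,y]),.03,.012)   # plane of the weights' tops
        h=cv2.cvtColor(r,cv2.COLOR_BGR2HSV);m=cv2.inRange(h,(18,45,100),(38,255,255))
        k=cv2.moments(m,True);a=k["m00"]
        print(cam,n,"plug",a/4e0,"mm2",(x+.012-k["m01"]/a/2000,y+.012-k["m10"]/a/2000) if a else None)
        if cam=="top":
            g=rect(cam,im,np.array([x,y]),.03,.045);v=g.max(2).astype(int);
            yy,xx=np.mgrid[:180,:180];d=np.hypot(xx-90,yy-90)/2
            print("   ring brightness top/gap:",v[(d<R-3)&(d>4)].mean().round(),[v[(d>R+1)&(d<R+4)&c].mean().round() for c in(xx<90,xx>90,yy<90,yy>90)])
```

```text
top xl plug 64.75 mm2 (0.5471332046332047, 0.3494150579150579)
   ring brightness top/gap: 234.0 [np.float64(199.0), np.float64(139.0), np.float64(175.0), np.float64(163.0)]
top l plug 71.0 mm2 (0.43823767605633807, 0.24428169014084508)
   ring brightness top/gap: 235.0 [np.float64(183.0), np.float64(136.0), np.float64(159.0), np.float64(160.0)]
top s plug 0.0 mm2 None
   ring brightness top/gap: 147.0 [np.float64(148.0), np.float64(145.0), np.float64(144.0), np.float64(149.0)]
top m plug 70.0 mm2 (0.5798357142857142, -0.3383017857142857)
   ring brightness top/gap: 231.0 [np.float64(139.0), np.float64(205.0), np.float64(175.0), np.float64(169.0)]
side xl plug 23.0 mm2 (0.546913043478261, 0.34719021739130435)
side l plug 20.75 mm2 (0.4380722891566265, 0.24162048192771085)
side s plug 51.25 mm2 (0.4594268292682927, -0.1732121951219512)
side m plug 0.0 mm2 None
```

The top and side views put L's plug at the block centre and at the seated height, with the same small residual as XL. I hand in.

```bash
python3 -c "
from rig import *
print(close_job())"
```

```text
the job is handed in; nothing more can be done
None
```

I put all four weights in their matching wooden blocks, flat and right way up, left the bottle, tape and red block alone, and handed the job in at about 29 s (limit 109 s). I checked S, M and XL in pictures; L was half hidden by the arm in the last one, so I confirmed it by measuring from two cameras.

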